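# Ease the clay extruder back one notch

## Robot

A 6-joint arm with a two-finger parallel gripper is mounted at the origin on a cart in front of the work surface, level with it; the furniture and walls round the work are solid. World frame = base frame: x ahead of the robot, y to its left, z up, the work surface at z = 0. Lengths are in mm, angles in rad, forces in N, time in s.
With the tool pointing down it reaches from about 350 to 875 mm from the base axis. Payload 4.2 kg.
Tool frame: the origin (TCP) lies at the very end of the fingers, on their centre line; the grasp point (between the pads) lies 19 mm behind it; z points along the fingers, y is the direction in which the jaws open and shut (so a half turn about z gives the same grasp; the last joint's range is limited). The gripper opens to 85 mm and grips with 20 to 120 N. Pads are 22 mm wide; open, the fingers measure 114 mm over their backs; the gripper's body (76 mm by 85 mm) begins 54 mm behind the grasp point. The pads swing forward as they close: fully open they stand 13 mm farther back than shut.
Start: joints at [-0.905, 0.385, 0.008, 0, -1.194, -0.259], TCP at [247.308, -573.967, 231.312] pointing down, gripper open.
Joint ranges: [-3.14, 3.14], [-1.21, 2.06], [-1.07, 1.41], [-3.16, 2.05], [-2.99, -0.16], [-3.1, 3.1]. Speed limits (rad/s): [2.79, 2.79, 3.14, 3.14, 3.14, 3.14].

## Interface

Orientations are given as a unit quaternion [x, y, z, w].
In Python, from bench import arm, optics, job gives the robot as it stands.
- The arm moves only by the tool send_rows, never from a script. Its argument "steps" is a list that holds one entry, the list of rows, each a list of 5 numbers: the shift along the tool's x, y, z in cm, then the turn about the tool's z in rad, then the opening, from 0 (shut) to 1 (fully open). A call has 1 to 10 rows; each row shifts and turns the pose as measured when the row begins, along the tool's axes as they then stand; what a row does not reach is not made up. A row lasts 1/12 s, in which the tool goes at most 41.7 mm and 7.16 degrees, less where a joint would pass 70% of its speed; a pose out of reach is approached as far as the arm can. A call with a gripper value outside its range is refused whole. The fingers move at their own pace and stop on an object; the grip force is fixed at half the most. Time passes only in rows, so rows that do not move let the fingers close. It gives the time, the measured TCP pose, the force and the opening at its end, in the units of the state.
- arm.read_state(): the state, without advancing time (a new reading comes with each control period).
- optics.get_image(name): name is "scene" or "top" or "wrist"; returns (picture, depth): 480x640x3 uint8, blue, green, red; 480x640 float32, mm along the optical axis (not along the pixel's ray), 0 where there is no reading.
- optics.get_calibration(name): a dict with "K" (3x3 intrinsics, pixels), "rvec" (rotation vector, rad) and "tvec" (3), from world to camera coordinates, as OpenCV has them; the wrist camera has in their place "hand_eye" (4x4, takes a point from camera to tool coordinates, whose origin is the TCP and whose axes are the flange's). Camera axes: x right, y down, z forward; pixel columns grow to the right and rows downward; lengths in mm; the calibration is good to about 2 mm. A picture is of the moment at which its call begins: read the wrist's pose just before it. get_calibration takes no time and is no camera call.
- job.job_done(): hands the job in, once; it reports no verdict.
The state is a dict: "clock": time; "joints": joint angles; "joint_vel": joint speeds; "joint_efforts": joint torques, N m; "position": TCP position; "ee_rot": TCP orientation; "contact_force": force on the tool from outside, world axes, zero at the start; "wrist_torque": the same for the moment, N m; "gripper_width": finger opening in mm.
Only numpy, scipy, OpenCV 4.12 (cv2) and the standard library are available. Lean on these libraries where they do the work, as an engineer would, in place of code of your own. Each camera call takes 0.05 s, during which the arm holds its last target. There are 200 camera calls.

## Task

A strap for a teapot handle has just been pressed out, and the pressure must come off the die of the clay extruder. With a fingertip, lift the ratchet pawl by its red pin and swing it up and over to the right onto its rest, push the four-knobbed wheel backward (clockwise as you face it) by one notch, then tip the pawl back so that it drops into that notch and holds the wheel there. Only push with the shut fingers: take neither pin nor knob between them, and leave the cup, the tin and the loop tool in front of the machine where they are.

Things in the scene. Friction and masses are not known exactly. Their poses are not given: they have to be found in the camera images.
- extruder: Bench clay extruder, grey-green cast frame, fixed. Origin: on the table, under the wheel's axis, mid-depth of the base (124 x 330 x 19 mm, front edge at x = -62 mm). -x faces the robot, +y is to the left as one faces it (barrel), -y to the right (toothed ram bar, pawl), z up. Above the base nothing fixed reaches forward of x = -45 mm or higher than 195 mm.
- shaft (a point): Centre of the star handle, on the axis of the wheel, fixed on the extruder at x = -52 mm, y = 0, 115 mm above the table; the axis is the extruder's x axis. Behind it the ratchet wheel: 12 saw teeth, tip radius 50 mm, root 41 mm, front face at x = -36 mm. The hub ends at x = -68 mm.
- ratchet_wheel (a joint): Turn of ratchet wheel and star handle, rad; grows forward (anticlockwise as one faces it). A notch is 0.524. Starts at 0.18 to 0.40. Pawl down: turns forward, but back only to -0.02, in the next notch to -0.54. The pawl falls into the wanted notch if the wheel stands between -0.44 and -0.03, middle -0.23; further back it lands on a tooth tip. Pawl up: turns both ways, drag 0.15 N m, stays where left.
- knob_1 (a point): Centre of a black ball knob, 22 mm diameter, on a 9 mm spoke, 66 mm from the shaft, in the plane x = -52 mm of the extruder, 5 mm in front of the ratchet wheel. Knob 1 stands 10 degrees left of straight up at wheel value 0, so 20 to 33 degrees left at the start; moving it to the right turns the wheel backward.
- knob_2 (a point): The same kind of knob, a quarter turn anticlockwise from knob 1 (at the left at the start).
- knob_3 (a point): The same kind of knob, opposite knob 1 (at the bottom at the start).
- knob_4 (a point): The same kind of knob, a quarter turn clockwise from knob 1 (at the right at the start).
- pawl (a joint): Angle of the dark steel pawl, rad; grows as it is lifted (clockwise as one faces it). -0.03 to 0.11 with its nose in a notch, 1.40 thrown over on its rest. Only gravity (0.11 to 0.18 kg) and a light drag act on it: below about 0.65 it falls into the wheel, above about 0.95 onto its rest, and stays there; between, it may balance.
- pawl_pin (a point): On the axis of the pawl's red finger pin: 14 mm thick, pointing along the extruder's -x from x = -36 to -82 mm; this point at x = -60 mm. It swings at 60 mm radius about the pivot, from upper left (40 degrees left of straight up) to upper right (40 degrees right), 206 mm above the table at both ends, 220 mm midway. A finger beside it, reaching 15 to 20 mm below it, swings it by moving level.
- pawl_pivot (a point): On the axis of the pawl's pivot, fixed on the extruder at x = -62 mm, y = -85 mm, 160 mm above the table; the pivot's nut ends at x = -45 mm.
- slip_cup: Small grey-brown clay cup, 65 mm wide, 47 mm high, loose, in front of the barrel; leave alone. Origin: centre of its underside.
- needle_tin: Small open metal tin, 55 mm wide, 58 mm high, loose, at the front right of the machine; leave alone. Origin: centre of its underside.
- loop_tool: Wire loop trimming tool with a dark handle, 149 mm long, 12 mm high, loose, lying along the front of the base; leave alone. Origin: its middle, at its underside.

How it is judged:
By the outcome, as a careful person would: the job done as asked, in the order asked, and still so for the second after the job is handed in, with the robot touching nothing.
It also fails if it takes over 51 s, if anything falls off the work surface, if the arm or the gripper's body presses on something with over 40 N, if the wrist force passes 120 N, or if a joint passes its speed limit or range.

## Working session

There is one attempt and no reset: what is moved stays moved. The work goes in short steps, Python scripts to look and compute and a tool call to move; the robot and the scene stay as the last step left them, time stands still between calls to the robot, and variables do not carry over. Pictures are saved under pics/ and viewed, about 8 in all and at most 12, crops included, and the job is handed in when it is done.

Besides the shell and the picture viewer there is one more tool, called after "Emit:" as a command line: name --argument value ..., lists and objects as JSON in quotes. send_rows: Moves the arm, as the interface text tells. Its arguments: {"type":"object","properties":{"steps":{"type":"array","items":{"type":"array","items":{"type":"array","items":{"type":"number"}}}}},"required":["steps"]}

```bash
ls; mkdir -p pics
python3 - <<'E'
from bench import arm, optics
import cv2,numpy as np
s=arm.read_state(); print(s)
a,da=optics.get_image("scene"); b,db=optics.get_image("top")
for n,p,d in(("scene",a,da),("top",b,db)):
    cv2.imwrite(f"pics/{n}0.png",p); np.save(f"pics/{n}0.npy",d)
    print(n,optics.get_calibration(n))
E
```

```text
pics
{'clock': 0.0, 'joints': array([-9.05439290e-01,  3.85549767e-01,  6.64614974e-03, -4.92560121e-04,
       -1.19400921e+00, -2.58614671e-01]), 'joint_vel': array([ 0.0011389 ,  0.00011356,  0.00033718,  0.00067251, -0.00097773,
       -0.00088947]), 'joint_efforts': array([ 1.68409646e-03, -3.92287982e+01,  1.88402045e+01,  4.18621212e+00,
       -4.53240718e-03,  6.99559450e-06]), 'position': array([ 247.05916485, -573.46707319,  230.23459503]), 'ee_rot': array([-2.01883076e-01,  9.79409032e-01,  1.04934106e-03, -2.66777984e-04]), 'contact_force': array([-0.7888812 , -0.55125039, -0.21331085]), 'wrist_torque': array([-0.03589947,  0.02076701, -0.03004424]), 'gripper_width': 85.31921962732076}
scene {'K': array([[542.96382272,   0.        , 323.02749948],
       [  0.        , 542.96382272, 238.25354247],
       [  0.        ,   0.        ,   1.        ]]), 'rvec': array([ 1.04907617, -2.50811973,  0.91413141]), 'tvec': array([395.57438368, 376.36190538, 881.93491745])}
top {'K': array([[460.35179091,   0.        , 318.24463936],
       [  0.        , 460.35179091, 241.91782057],
       [  0.        ,   0.        ,   1.        ]]), 'rvec': array([ 2.14211633, -2.13620265,  0.19429351]), 'tvec': array([ 18.88068097, 547.15144421, 893.27071397])}
```

View pics/scene0.png

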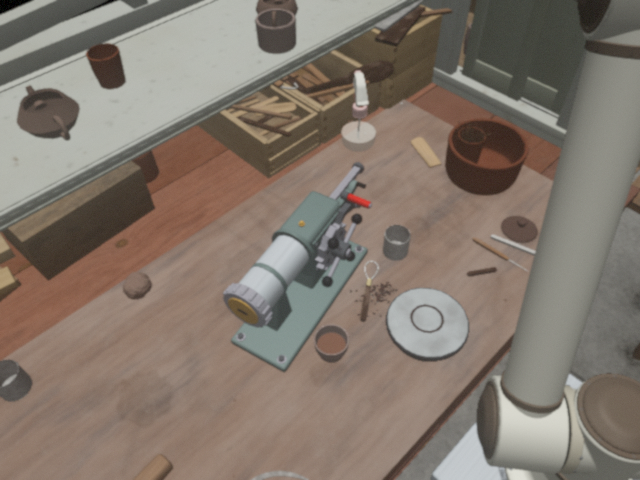

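View pics/top0.png

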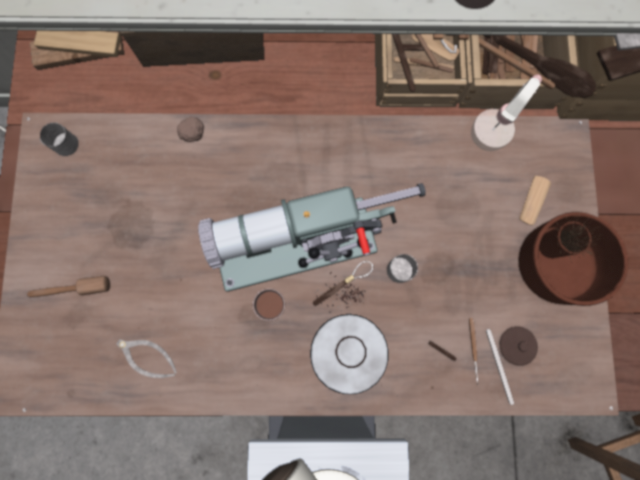

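```bash
cat > h.py <<'E'
import numpy as np,cv2
from bench import arm,optics
def cam(n):
    c=optics.get_calibration(n); return c["K"],cv2.Rodrigues(c["rvec"])[0],c["tvec"]
def onplane(n,uv,z):
    K,R,t=cam(n); uv=np.atleast_2d(uv).astype(float)
    d=np.c_[uv,np.ones(len(uv))]@np.linalg.inv(K).T@R; o=-R.T@t
    return o+d*((z-o[2])/d[:,2])[:,None]
def cloud(n,depth):
    K,R,t=cam(n); v,u=np.mgrid[:480,:640]
    p=np.stack([(u-K[0,2])/K[0,0]*depth,(v-K[1,2])/K[1,1]*depth,depth],-1)
    return (p-t)@R
def proj(n,X):
    K,R,t=cam(n); p=np.atleast_2d(X)@R.T+t; p=p@K.T; return p[:,:2]/p[:,2:]
def red(im):
    h=cv2.cvtColor(im,cv2.COLOR_BGR2HSV); return ((h[...,0]<6)|(h[...,0]>174))&(h[...,1]>190)&(h[...,2]>120)
E
cat > m.py <<'E'
from h import *
for n in("top","scene"):
    im=cv2.imread(f"pics/{n}0.png"); P=cloud(n,np.load(f"pics/{n}0.npy"))
    h=cv2.cvtColor(im,cv2.COLOR_BGR2HSV)
    g=(h[...,0]>55)&(h[...,0]<100)&(h[...,1]>25)&(abs(P[...,2]-19)<7)&(abs(P[...,0]-500)<250)&(abs(P[...,1])<300)
    g=cv2.morphologyEx(g.astype(np.uint8),cv2.MORPH_OPEN,np.ones((3,3)))
    k,l,st,_=cv2.connectedComponentsWithStats(g); i=1+st[1:,4].argmax(); v,u=np.where(g>0)
    W=onplane(n,np.c_[u,v],19)[:,:2].astype(np.float32)
    r=cv2.minAreaRect(W); print(n,k-1,len(W),"z",np.median(P[v,u,2]),r,cv2.boxPoints(r).round(0).tolist())
    m=red(im)&(P[...,2]>150); v,u=np.where(m); print(" red",len(u),u.min(),u.max(),v.min(),v.max(),P[m].min(0).round(),P[m].max(0).round(),np.median(P[m],0).round(1))
    # knobs
    b=((h[...,2]<45)&(P[...,2]>40)&(abs(P[...,0]-520)<150)&(abs(P[...,1])<150)).astype(np.uint8)
    k,l,st,c=cv2.connectedComponentsWithStats(b)
    for i in range(1,k):
        if st[i,4]>15: print("  dark",c[i].round(1),st[i,4],np.median(P[l==i],0).round())
    cv2.imwrite(f"pics/crop_{n}.png",cv2.resize(im[170:310,190:440] if n=="top" else im[150:370,220:420],None,fx=3 if n=="top" else 2.7,fy=3 if n=="top" else 2.7,interpolation=2))
E
python3 m.py
```

```text
Traceback (most recent call last):
  File "m.py", line 7, in <module>
    k,l,st,_=cv2.connectedComponentsWithStats(g); i=1+st[1:,4].argmax(); v,u=np.where(g>0)
                                                      ~~~~~~~~~~~~~~~^^
ValueError: attempt to get argmax of an empty sequence
```

```bash
python3 - <<'E'
from h import *
for n,pts in(("top",[(240,280),(320,80),(310,380),(306,215),(363,238)]),("scene",[(275,345),(450,220),(358,200)])):
    im=cv2.imread(f"pics/{n}0.png"); P=cloud(n,np.load(f"pics/{n}0.npy"));h=cv2.cvtColor(im,cv2.COLOR_BGR2HSV)
    for u,v in pts: print(n,u,v,h[v,u],P[v,u].round())
E
sed -i 's/>55)/>40)/; s/>25)/>12)/; s/-19)<7/-19)<12/' m.py; python3 m.py
```

```text
top 240 280 [ 90  25 174] [471. 182.  20.]
top 320 80 [  7 103 139] [934.  16.  -8.]
top 310 380 [  8  56 156] [270.  36.   1.]
top 306 215 [ 17 134 181] [571.  44. 184.]
top 363 238 [  1 180 238] [525. -52. 215.]
scene 275 345 [ 84  25 150] [496. 193.  20.]
scene 450 220 [ 12  64 140] [ 466. -308.   -1.]
scene 358 200 [  2 186 202] [521. -48. 213.]
top 10 2608 z 20.08131051649335 ((529.3291015625, 63.922821044921875), (93.91193389892578, 326.4917297363281), 17.98794937133789) [[434.0, 205.0], [535.0, -106.0], [624.0, -77.0], [524.0, 234.0]]
 red 20 358 362 230 246 [512. -51. 209.] [539. -44. 216.] [519.6 -47.6 213.2]
  dark [313.9 252.4] 70 [505.  29. 181.]
  dark [348.6 253.7] 16 [519. -39.  68.]
  dark [302.2 263. ] 32 [498.  52.  90.]
scene 2 4502 z 17.54698128623017 ((545.9171142578125, 73.49321746826172), (121.79170227050781, 327.0437927246094), 14.942473411560059) [[445.0, 216.0], [529.0, -100.0], [647.0, -69.0], [563.0, 247.0]]
 red 23 349 366 195 203 [508. -55. 210.] [539. -43. 215.] [529.8 -47.7 212.4]
```

```bash
cat > m2.py <<'E'
from h import *
for n in("top","scene"):
    im=cv2.imread(f"pics/{n}0.png"); P=cloud(n,np.load(f"pics/{n}0.npy")); h=cv2.cvtColor(im,cv2.COLOR_BGR2HSV)
    g=(h[...,0]>40)&(h[...,0]<110)&(h[...,1]>12)&(abs(P[...,2]-19)<12)&(abs(P[...,0]-530)<130)&(abs(P[...,1]-60)<200)
    g=cv2.morphologyEx(g.astype(np.uint8),cv2.MORPH_OPEN,np.ones((3,3)))
    v,u=np.where(g>0); W=onplane(n,np.c_[u,v],19)[:,:2]
    a=np.radians(15); 
    for it in range(4):
        x=np.array([np.cos(a),np.sin(a)]);y=np.array([-x[1],x[0]])
        X,Y=W@x,W@y; bins=np.arange(Y.min()+12,Y.max()-12,6)
        fr=np.array([(b+3,X[(Y>=b)&(Y<b+6)].min()) for b in bins if ((Y>=b)&(Y<b+6)).any()])
        f0=np.median(fr[:,1]); fr=fr[abs(fr[:,1]-f0)<8]; s,c=np.polyfit(fr[:,0],fr[:,1],1)
        a-=np.arctan(s)
    print(n,"yaw",np.degrees(a),"front X",np.median(fr[:,1]),len(fr),"Y",Y.min(),Y.max(),"Xmax",X.max(), 'x',X.min())
    m=(((h[...,0]<8)|(h[...,0]>172))&(h[...,1]>150)&(h[...,2]>90)&(P[...,2]>150)); v,u=np.where(m)
    r=cv2.minAreaRect(np.c_[u,v].astype(np.float32)); print(" red",len(u),r,cv2.boxPoints(r).tolist())
    Q=onplane(n,cv2.boxPoints(r),206)[:,:2]; print(np.c_[Q@x,Q@y].round(1).tolist(),Q.round(1).tolist())
    sl=(slice(190,310),slice(260,420)) if n=="top" else (slice(150,300),slice(290,400))
    cv2.imwrite(f"pics/crop_{n}.png",cv2.resize(im[sl],None,fx=4,fy=4,interpolation=2))
cv2.imwrite("pics/crops.png",np.hstack([cv2.copyMakeBorder(cv2.imread("pics/crop_scene.png")[:,:],0,0,0,0,0)[:480, :],cv2.imread("pics/crop_top.png")[:480,80:440]]))
E
python3 m2.py
```

```text
top yaw 15.032314479514627 front X 488.42051059958317 44 Y -238.92675482579574 87.33045717434875 Xmax 582.8959695814485 x 487.81641210556523
 red 176 ((362.2803039550781, 239.8163604736328), (24.965286254882812, 8.3026762008667), 76.75948333740234) [[355.38031005859375, 228.61636352539062], [363.4622802734375, 226.7147216796875], [369.1802978515625, 251.016357421875], [361.09832763671875, 252.91799926757812]]
[[513.9, -180.1], [513.6, -194.3], [470.9, -192.2], [471.3, -178.1]] [[543.0, -40.6], [546.4, -54.4], [504.7, -63.5], [501.4, -49.8]]
scene yaw 15.095760350547355 front X 486.2474241681453 51 Y -234.66816394557566 92.3089614982756 Xmax 607.4388311456373 x 485.21900356535537
 red 138 ((357.690185546875, 200.20822143554688), (22.15955352783203, 6.813919544219971), 23.629377365112305) [[346.1737976074219, 198.8885498046875], [348.9049377441406, 192.64593505859375], [369.2065734863281, 201.52789306640625], [366.4754333496094, 207.7705078125]]
[[513.7, -179.8], [517.1, -196.4], [474.1, -194.9], [471.2, -178.5]] [[542.8, -39.8], [550.4, -55.0], [508.5, -64.7], [501.4, -49.7]]
```

View pics/crops.png

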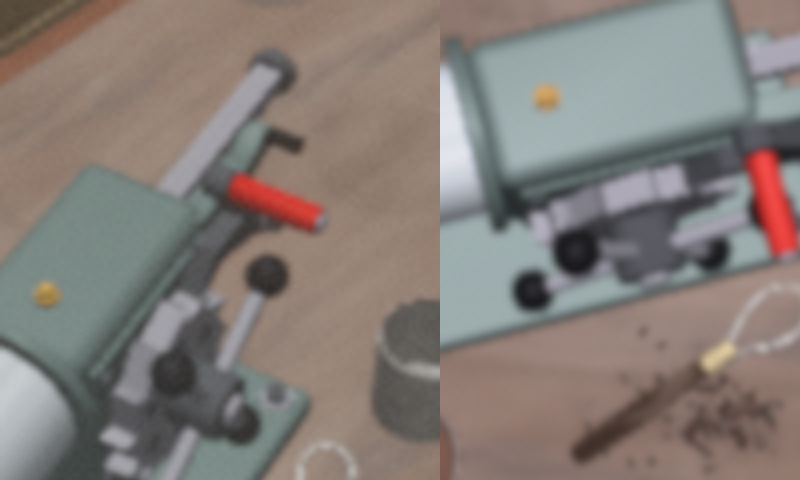

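```bash
cat >> h.py <<'E'
A=np.radians(15.06); XM=np.array([np.cos(A),np.sin(A),0]); YM=np.array([-np.sin(A),np.cos(A),0])
X0,Y0=549.3,-139.5
def tri(ut,us):
    P=[]
    for n in("top","scene"): K,R,t=cam(n); P.append(K@np.c_[R,t])
    X=cv2.triangulatePoints(P[0],P[1],np.array(ut,float),np.array(us,float)).ravel(); return X[:3]/X[3]
def mach(p): p=np.asarray(p); return np.array([p@XM-X0,p@YM-Y0,p[2]])
def world(m): return (m[0]+X0)*XM+(m[1]+Y0)*YM+np.array([0,0,m[2]])
def plan(m):  # shift in tool axes (cm) from the present pose to machine point m
    from scipy.spatial.transform import Rotation as Ro
    s=arm.read_state(); R=Ro.from_quat(s["ee_rot"]).as_matrix()
    ty=R[:,1]; e=np.arctan2(ty@XM,ty@YM)
    print("at",mach(s["position"]).round(1),"jaw off YM",e.round(3),"tool z",R[:,2].round(3),"F",s["contact_force"].round(1),"t",round(s["clock"],2))
    print(" go",m,"->",((world(m)-s["position"])@R/10).round(2))
E
python3 - <<'E'
from h import *
k1=mach(tri((314,252.5),(333,243))); k4=mach(tri((348,252.5),(356.8,218.8)))
print(k1,k4); K,R,t=cam("top")
for k in(k1,k4): print(np.degrees(np.arctan2(k[1],k[2]-115)), np.hypot(k[1],k[2]-115))
print(mach(tri((365.1,252),(367.8,204.6))),"tip expect -82,-46,206")
for q in(.18,.3,.4):
    for j,n in((0,"k1"),(1,"k2"),(2,"k3"),(3,"k4")):
        th=np.radians(10)+q+j*np.pi/2; w=world(np.array([-52,66*np.sin(th),115+66*np.cos(th)])); print(q,n,proj("top",w).round(1),proj("scene",w).round(1))
plan(np.array([-75,0,260]))
E
```

```text
[-51.67189544  36.1007002  168.43949061] [-69.54540475 -19.40804299 190.08523096]
34.04073741010188 64.49061723594251
-14.4926198692993 77.55297570463439
[-77.83979097 -45.19340107 208.20283191] tip expect -82,-46,206
0.18 k1 [[321.3 250. ]] [[336.9 235.2]]
0.18 k2 [[300.9 261.8]] [[326.1 278.2]]
0.18 k3 [[342.1 253.5]] [[347.3 260.1]]
0.18 k4 [[365.4 241.5]] [[358.2 219.5]]
0.3 k1 [[317.3 251.3]] [[334.9 239. ]]
0.3 k2 [[302.6 261.8]] [[327.  279.3]]
0.3 k3 [[345.6 252.3]] [[349.1 256.7]]
0.3 k4 [[364.2 241.3]] [[357.6 218.1]]
0.4 k1 [[314.1 252.4]] [[333.3 242.3]]
0.4 k2 [[304.3 261.8]] [[327.8 279.8]]
0.4 k3 [[348.5 251.4]] [[350.5 253.8]]
0.4 k4 [[362.8 241.2]] [[356.9 217.2]]
at [-459.7 -478.5  230.4] jaw off YM -0.144 tool z [-0.001  0.002 -1.   ] F [0.2 0.8 0.4] t 0.1
 go [-75   0 260] -> [-44.93  41.85  -2.89]
```

Emit:
send_rows --steps '[[[0,0,-1.5,0.072,0],[0,0,-1.5,0.072,0],[-2.4,3,0,0,0],[-2.4,3,0,0,0],[-2.4,3,0,0,0],[-2.4,3,0,0,0],[-2.4,3,0,0,0],[-2.4,3,0,0,0],[-2.4,3,0,0,0],[-2.4,3,0,0,0]]]'

```text
clock: 0.93
position: [372.8, -286.1, 254.9]
ee_rot: [-0.12, 0.993, 0.006, -0.004]
contact_force: [1.5, -0.6, 0.9]
gripper_width: 0.3
```

```bash
python3 -c "
from h import *
plan(np.array([-75,0,260]));print(arm.read_state()['gripper_width'])"
```

```text
at [-263.6 -233.7  254.9] jaw off YM 0.023 tool z [-0.009  0.012 -1.   ] F [ 1.5 -0.6  0.9] t 0.93
 go [-75   0 260] -> [-18.32  23.8   -0.29]
0.2952094509192859
```

Emit:
send_rows --steps '[[[-2.4,3.1,0,-0.02,0],[-2.4,3.1,0,0,0],[-2.4,3.1,0,0,0],[-2.4,3.1,0,0,0],[-2.4,3.1,0,0,0],[-2.4,3.1,0,0,0],[-2.4,3.1,0,0,0],[-1,1.5,0,0,0],[0,0,0,0,0]]]'

```text
clock: 1.68
position: [487.9, 4.2, 255.5]
ee_rot: [-0.134, 0.991, 0.008, -0.005]
contact_force: [0.2, -0.2, -0.9]
gripper_width: -0.3
```

```bash
python3 -c "
from h import *
plan(np.array([-75,-5,188]))
im,d=optics.get_image('scene'); cv2.imwrite('pics/s1.png',cv2.resize(im[80:300,240:460],None,fx=2.7,fy=2.7,interpolation=2))"
```

```text
at [-77.1  16.8 255.5] jaw off YM -0.005 tool z [-0.011  0.014 -1.   ] F [ 0.2 -0.2 -0.9] t 1.68
 go [-75  -5 188] -> [-0.25 -2.29  6.71]
```

View pics/s1.png

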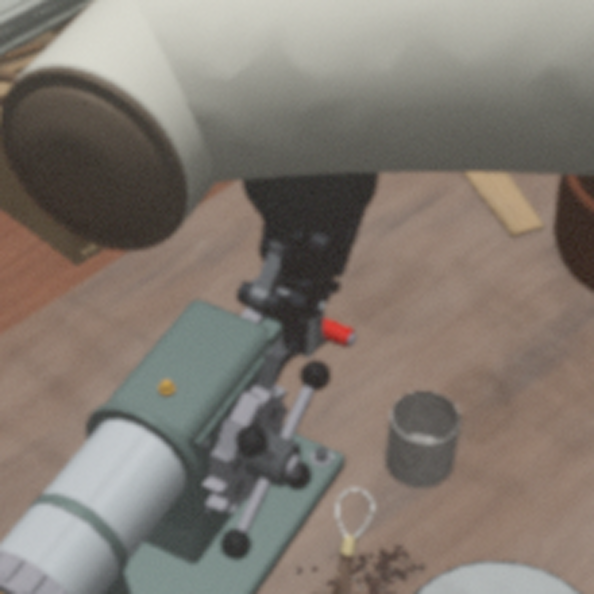

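Emit:
send_rows --steps '[[[-0.2,-1.6,2,0,0],[0,0,2.4,0,0],[0,0,2.2,0,0],[0,0,0,0,0],[0,0,0,0,0]]]'

```text
clock: 2.15
position: [491.5, -15.0, 187.8]
ee_rot: [-0.133, 0.991, 0.007, -0.005]
contact_force: [-0.1, -0.2, 1.0]
gripper_width: 0.1
```

```bash
python3 -c "
from h import *
plan(np.array([-74,-98,188]))"
```

```text
at [-78.6  -2.7 187.8] jaw off YM -0.003 tool z [-0.011  0.013 -1.   ] F [-0.1 -0.2  1. ] t 2.15
 go [-74 -98 188] -> [-0.43 -9.53 -0.17]
```

Emit:
send_rows --steps '[[[-0.4,-1,0,0,0],[0,-1,0,0,0],[0,-1,0,0,0],[0,-1,0,0,0],[0,-1,0,0,0],[0,-1,0,0,0],[0,-1,0,0,0]]]'

```text
clock: 2.73
position: [517.7, -89.2, 192.9]
ee_rot: [-0.132, 0.991, 0.007, 0.0]
contact_force: [0.4, 0.5, 0.6]
gripper_width: 0.0
```

```bash
python3 -c "
from h import *
plan(np.array([-74,-98,188]))
im,d=optics.get_image('top'); cv2.imwrite('pics/t1.png',cv2.resize(im[170:310,260:440],None,fx=3,fy=3,interpolation=2))
im,d=optics.get_image('scene'); cv2.imwrite('pics/s2.png',cv2.resize(im[130:300,280:440],None,fx=3,fy=3,interpolation=2))
a=cv2.imread('pics/s2.png');b=cv2.imread('pics/t1.png');cv2.imwrite('pics/b2.png',np.hstack([a[:420],b[:420,:310]]))
"
```

```text
at [-72.6 -81.1 192.9] jaw off YM -0.003 tool z [-0.001  0.013 -1.   ] F [0.4 0.5 0.6] t 2.73
 go [-74 -98 188] -> [ 0.15 -1.69  0.46]
```

View pics/b2.png

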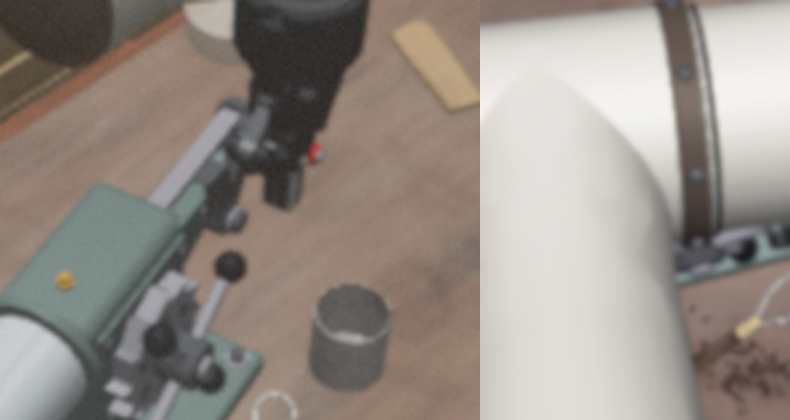

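Emit:
send_rows --steps '[[[0.1,-0.8,0.3,0,0],[0,-0.7,0.1,0,0],[0,0,0,0,0],[0,0,0,0,0],[0,0,0,0,0],[0,0,0,0,0]]]'

```text
clock: 3.33
position: [520.4, -106.4, 187.0]
ee_rot: [-0.131, 0.991, 0.007, -0.001]
contact_force: [0.2, 0.3, 0.3]
gripper_width: 0.0
```

```bash
cat > pin.py <<'E'
from h import *
plan(np.array([-74,-98,188]))
im,d=optics.get_image('scene'); m=red(im)&(cloud('scene',d)[...,2]>150); v,u=np.where(m); P=cloud('scene',d)[m]
print(len(u),u.min() if len(u) else '',u.max() if len(u) else '', mach(np.median(P,0)) if len(u) else '')
K,R,t=cam('scene')
for q in(0,.7,1.2,1.4):
    f=q-.698; print(q,[proj('scene',world(np.array([x,-85-60*np.sin(f),160+60*np.cos(f)]))).round(0).tolist() for x in(-45,-82)])
E
python3 pin.py
```

```text
at [-74.4 -98.5 187. ] jaw off YM -0.0 tool z [-0.004  0.013 -1.   ] F [0.2 0.3 0.3] t 3.33
 go [-74 -98 188] -> [-0.04  0.05 -0.09]
0   
0 [[[352.0, 199.0]], [[370.0, 206.0]]]
0.7 [[[363.0, 180.0]], [[381.0, 187.0]]]
1.2 [[[370.0, 174.0]], [[387.0, 181.0]]]
1.4 [[[372.0, 174.0]], [[389.0, 180.0]]]
```

Emit:
send_rows --steps '[[[0,0.5,-3,0,0],[0,0,-4,0,0],[0,4,0,0,0],[0,4,0,0,0],[0,4,0,0,0],[0,4,0,0,0],[0,0.8,0,0,0],[0,0,0,0,0]]]'

```text
clock: 4.05
position: [474.5, 66.8, 263.9]
ee_rot: [-0.13, 0.991, 0.008, 0.0]
contact_force: [-0.4, 0.5, -0.0]
gripper_width: -0.3
```

```bash
python3 pin.py; python3 -c "
from h import *
plan(np.array([-60,72,160]))"
```

```text
at [-73.7  80.7 263.9] jaw off YM 0.002 tool z [-0.002  0.017 -1.   ] F [-0.4  0.5 -0. ] t 4.05
 go [-74 -98 188] -> [ 1.000e-02 -1.799e+01  7.290e+00]
20 375 385 [ -68.84245121 -118.21136606  210.56515421]
0 [[[352.0, 199.0]], [[370.0, 206.0]]]
0.7 [[[363.0, 180.0]], [[381.0, 187.0]]]
1.2 [[[370.0, 174.0]], [[387.0, 181.0]]]
1.4 [[[372.0, 174.0]], [[389.0, 180.0]]]
at [-73.7  79.9 263.9] jaw off YM 0.003 tool z [-0.002  0.017 -1.   ] F [ 0.1 -0.9  1. ] t 4.1
 go [-60  72 160] -> [-1.34 -0.96 10.38]
```

Emit:
send_rows --steps '[[[-0.7,-0.7,3,0,0],[-0.7,0,3,0,0],[0,0,3,0,0],[0,0,1.2,0,0],[0,0,0,0,0],[0,0,0,0,0]]]'

```text
clock: 4.6
position: [494.1, 59.7, 160.2]
ee_rot: [-0.128, 0.992, 0.008, 0.003]
contact_force: [1.1, -0.4, 0.8]
gripper_width: -0.1
```

```bash
python3 -c "
from h import *
plan(np.array([-60,18,160]))
im,d=optics.get_image('scene'); cv2.imwrite('pics/s3.png',cv2.resize(im[130:300,280:440],None,fx=3.5,fy=3.5,interpolation=2))"
```

```text
at [-56.6  68.8 160.2] jaw off YM 0.007 tool z [ 0.004  0.017 -1.   ] F [ 1.1 -0.4  0.8] t 4.6
 go [-60  18 160] -> [ 0.3  -5.08 -0.06]
```

View pics/s3.png

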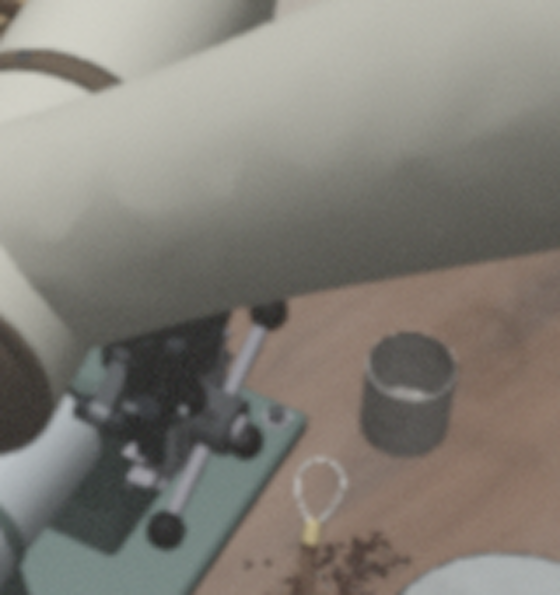

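Emit:
send_rows --steps '[[[0.2,-0.8,0,0,0],[0,-0.8,0,0,0],[0,-0.7,0,0,0],[0,-0.7,0,0,0],[0,-0.7,0,0,0],[0,-0.6,0,0,0],[0,0,0,0,0]]]'

```text
clock: 5.23
position: [509.4, 18.6, 173.0]
ee_rot: [-0.128, 0.992, 0.014, 0.015]
contact_force: [0.5, 1.9, -1.5]
gripper_width: 0.0
```

```bash
python3 -c "
from h import *
plan(np.array([-60,19,160]))"
```

```text
at [-52.6  25.1 173. ] jaw off YM 0.005 tool z [ 0.027  0.031 -0.999] F [ 0.5  1.9 -1.5] t 5.23
 go [-60  19 160] -> [ 0.78 -0.65  1.26]
```

Emit:
send_rows --steps '[[[0.6,0,0.9,0,0],[0,-0.6,0.2,0,0],[0,0,0,0,0]]]'

```text
clock: 5.48
position: [507.4, 10.5, 163.3]
ee_rot: [-0.128, 0.992, 0.014, 0.018]
contact_force: [1.0, -0.2, 0.2]
gripper_width: -0.0
```

```bash
python3 -c "
from h import *
plan(np.array([-60,19,160]))
im,d=optics.get_image('scene'); cv2.imwrite('pics/s4.png',cv2.resize(im[130:300,280:440],None,fx=3.5,fy=3.5,interpolation=2))"
```

```text
at [-56.6  17.8 163.3] jaw off YM 0.006 tool z [ 0.033  0.032 -0.999] F [ 1.  -0.2  0.2] t 5.48
 go [-60  19 160] -> [0.35 0.11 0.31]
```

View pics/s4.png

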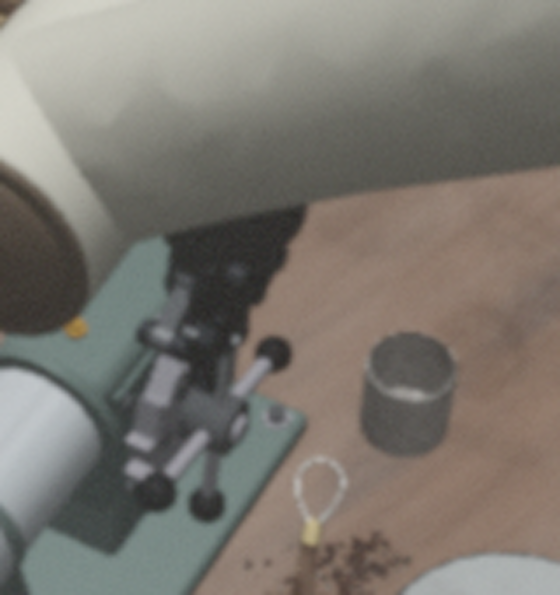

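```bash
cat > wq.py <<'E'
from h import *; import sys
def kn(q,j):
    th=np.radians(10)+q+j*np.pi/2; return proj("scene",world(np.array([-52,66*np.sin(th),115+66*np.cos(th)])))[0]
def wheel(obs):
    qs=np.arange(-.7,.6,.01); e=[sum(np.sum((kn(q,j)-p)**2) for j,p in obs.items()) for q in qs]; i=int(np.argmin(e))
    print("wheel",qs[i].round(2),"rms px",(e[i]/len(obs))**.5,[kn(qs[i],j).round(0).tolist() for j in obs])
if __name__=="__main__": wheel({1:(324.3,270),2:(339.1,274.3),3:(358,231.1)})
E
python3 wq.py
```

```text
wheel -0.35 rms px 1.4957482913753974 [[325.0, 268.0], [339.0, 273.0], [358.0, 230.0]]
```

Emit:
send_rows --steps '[[[0.3,1,0,0,0],[0,1,-2,0,0],[0,0,-4,0,0],[0,0,-4,0,0],[2,4,-1,0,0],[2,3.6,0,0,0],[2,3.6,0,0,0],[2,3.6,0,0,0],[0,0,0,0,0]]]'

```text
clock: 6.28
position: [381.3, 150.7, 277.4]
ee_rot: [-0.124, 0.992, 0.014, 0.018]
contact_force: [0.2, -0.3, -1.6]
gripper_width: 0.4
```

```bash
cat > look.py <<'E'
from h import *; import sys
plan(np.array([-74,-158,260]))
o=[]
for n,sl in(("scene",np.s_[150:300,290:400]),("top",np.s_[190:310,270:370])):
    im,d=optics.get_image(n); o.append(cv2.resize(im[sl],None,fx=4,fy=4,interpolation=2)[:480])
cv2.imwrite(f"pics/{sys.argv[1]}.png",np.hstack(o))
E
python3 look.py l1
```

```text
at [-141.9  185.9  277.4] jaw off YM 0.014 tool z [ 0.033  0.032 -0.999] F [ 0.2 -0.3 -1.6] t 6.28
 go [ -74 -158  260] -> [ -7.24 -34.32   1.26]
```

View pics/l1.png

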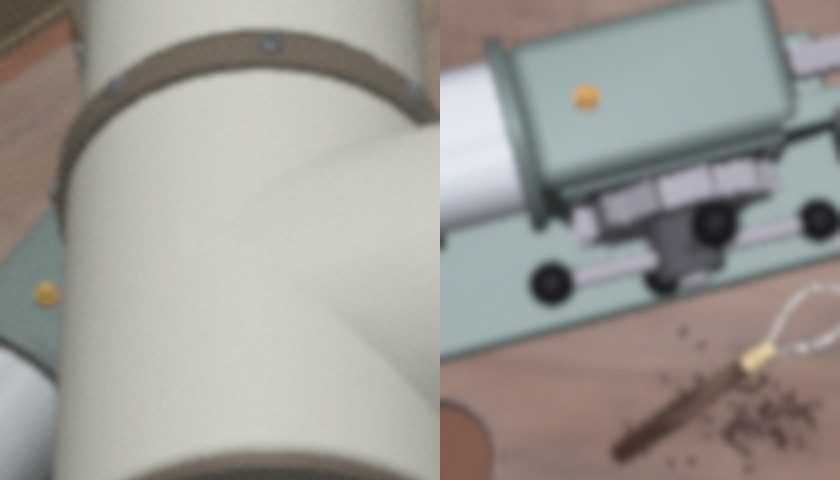

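Run:
```python
from h import *
from scipy.optimize import least_squares
def f(p,obs,n):
    r=[]
    for j,uv in obs.items():
        th=np.radians(10)+p[0]+j*np.pi/2; r.append(proj(n,world(np.array([-52,66*np.sin(th),115+66*np.cos(th)])))[0]-uv-p[1:])
    return np.ravel(r)
for nm,n,obs in(("top now","top",{0:(338.75,245.5),1:(297.75,261),2:(325.5,260),3:(365,245)}),
 ("scene before","scene",{1:(324.3,270),2:(339.1,274.3),3:(358,231.1)}),
 ("top start","top",{0:(314,252.5),1:(303.3,262.5),2:(348,252.5)})):
    s=least_squares(f,[0,0,0],args=(obs,n)); print(nm,s.x.round(3),s.fun.round(1))
```

```text
top now [-0.328  0.675 -1.178] [ 0.2  0.6  0.3  0.2  0.1 -1.  -0.6  0.2]
scene before [-0.333  0.395 -1.466] [ 0.4  0.2 -0.3 -0.3 -0.1  0.1]
top start [ 0.386  0.469 -0.644] [ 0.1  0.4  0.3 -0.1 -0.4 -0.3]
```

Emit:
send_rows --steps '[[[-0.8,-3.9,0,0,0],[-0.8,-3.9,0,0,0],[-0.8,-3.9,0,0,0],[-0.8,-3.9,0,0,0],[-0.8,-3.9,0,0,0],[-0.8,-3.9,0,0,0],[-0.8,-3.9,0,0,0],[-0.8,-3.9,0,0,0],[-0.8,-3,0,0,0],[0,0,0,0,0]]]'

```text
clock: 7.22
position: [544.4, -184.5, 269.8]
ee_rot: [-0.12, 0.993, 0.012, 0.018]
contact_force: [0.7, 0.6, -0.1]
gripper_width: 0.0
```

```bash
python3 -c "
from h import *
plan(np.array([-74,-160,188]))"
```

```text
at [ -71.5 -180.1  269.8] jaw off YM 0.023 tool z [ 0.033  0.027 -0.999] F [ 0.7  0.6 -0.1] t 7.22
 go [ -74 -160  188] -> [0.61 1.85 8.2 ]
```

Emit:
send_rows --steps '[[[0.3,0.9,2.2,-0.02,0],[0.2,0.6,3,0,0],[0,0,3,0,0],[0,0,0,0,0],[0,0,0,0,0]]]'

```text
clock: 7.63
position: [538.9, -180.6, 183.1]
ee_rot: [-0.121, 0.993, 0.01, 0.017]
contact_force: [-0.5, 0.4, 1.3]
gripper_width: 0.3
```

```bash
python3 -c "
from h import *
plan(np.array([-74,-95,188]))
im,d=optics.get_image('scene'); cv2.imwrite('pics/s5.png',cv2.resize(im[100:290,290:470],None,fx=3,fy=3,interpolation=2))"
```

```text
at [ -75.8 -174.9  183.1] jaw off YM 0.021 tool z [ 0.031  0.024 -0.999] F [-0.5  0.4  1.3] t 7.63
 go [-74 -95 188] -> [-0.03  8.   -0.37]
```

View pics/s5.png

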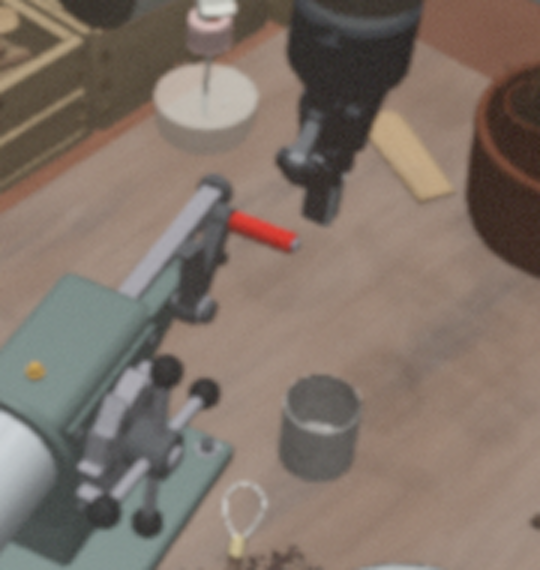

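Emit:
send_rows --steps '[[[0,1.2,-0.1,0,0],[0,1.2,-0.1,0,0],[0,1,-0.1,0,0],[0,0.9,0,0,0],[0,0.9,0,0,0],[0,0.9,0,0,0]]]'

```text
clock: 8.18
position: [526.7, -118.2, 195.0]
ee_rot: [-0.12, 0.993, 0.008, 0.023]
contact_force: [0.2, -0.6, -0.3]
gripper_width: -0.1
```

```bash
python3 pin.py
```

```text
at [ -71.4 -111.5  195. ] jaw off YM 0.023 tool z [ 0.044  0.022 -0.999] F [ 0.2 -0.6 -0.3] t 8.18
 go [-74 -98 188] -> [0.32 1.34 0.7 ]
53 361 380 [-64.48816598 -87.54196141 223.74990397]
0 [[[352.0, 199.0]], [[370.0, 206.0]]]
0.7 [[[363.0, 180.0]], [[381.0, 187.0]]]
1.2 [[[370.0, 174.0]], [[387.0, 181.0]]]
1.4 [[[372.0, 174.0]], [[389.0, 180.0]]]
```

Emit:
send_rows --steps '[[[0.2,0.6,0.5,0,0],[0,0.7,0.1,0,0],[0,0.6,0.1,0,0],[0,0,0,0,0],[0,0,0,0,0],[0,0,0,0,0]]]'

```text
clock: 8.73
position: [518.6, -95.0, 187.2]
ee_rot: [-0.122, 0.992, 0.009, 0.023]
contact_force: [0.5, -1.3, 0.4]
gripper_width: -0.1
```

```bash
python3 pin.py
```

```text
at [-73.2 -87.  187.2] jaw off YM 0.019 tool z [ 0.043  0.023 -0.999] F [ 0.5 -1.3  0.4] t 8.73
 go [-74 -98 188] -> [ 0.06 -1.1  -0.1 ]
51 348 367 [-55.1787626  -41.56837189 210.00021345]
0 [[[352.0, 199.0]], [[370.0, 206.0]]]
0.7 [[[363.0, 180.0]], [[381.0, 187.0]]]
1.2 [[[370.0, 174.0]], [[387.0, 181.0]]]
1.4 [[[372.0, 174.0]], [[389.0, 180.0]]]
```

Emit:
send_rows --steps '[[[0,-1.5,-0.5,0,0],[0,-1.5,-3,0,0],[0,-1,-4,0,0],[0,-4,-1,0,0],[0,-4,0,0,0],[2,-3.5,0,0,0],[2,-3.5,0,0,0],[2,-3.5,0,0,0],[2,-3.5,0,0,0],[0,0,0,0,0]]]'

```text
clock: 9.62
position: [501.5, -382.7, 268.6]
ee_rot: [-0.123, 0.992, 0.007, 0.022]
contact_force: [0.1, 1.4, -0.5]
gripper_width: -0.1
```

```bash
python3 look.py l2; python3 pin.py | sed -n 3p
```

```text
at [-164.4 -360.3  268.6] jaw off YM 0.016 tool z [ 0.043  0.019 -0.999] F [ 0.1  1.4 -0.5] t 9.62
 go [ -74 -158  260] -> [-8.66 20.37  1.42]
35 348 366 [-51.65136115 -41.86019249 210.56707648]
```

View pics/l2.png

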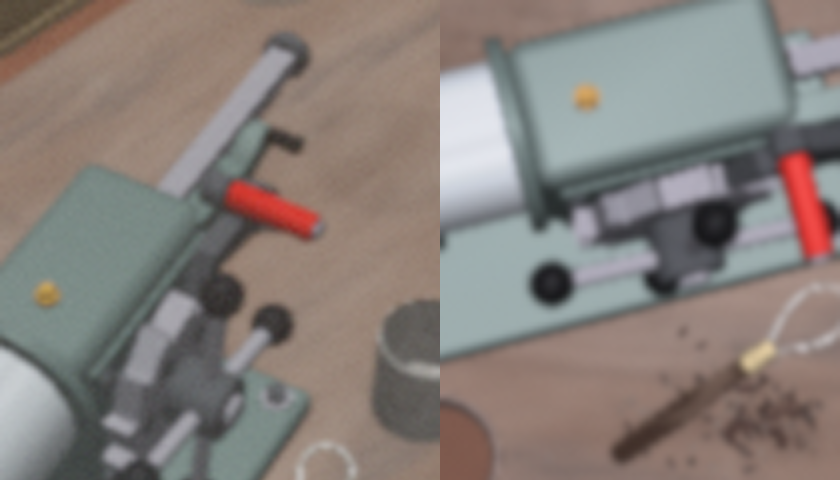

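```bash
python3 -c "
from bench import job
print(job.job_done())"
```

```text
the job is handed in; nothing more can be done
None
```

The job is done and handed in at about 9.7 s of the 51 s allowed. Using only the shut fingertip, I swung the pawl over onto its rest. I then pushed knob 1 to the right and tipped the pawl back so that it fell into the next notch.

- **Wheel:** it went from about +0.39 to about -0.33 rad, inside the -0.44 to -0.03 window. That is about 0.1 rad further back than the middle I aimed for (-0.23). The top and scene views agreed within 0.01. In the last top picture the knobs had not moved after the pawl dropped; I judged that by eye and did not re-fit the angle.
- **Pawl:** the last scene picture shows the pin back at the upper left, slightly lower than at the start. That fits the nose sitting in the notch and not on a tooth tip; I could not see the nose itself.
- **Forces and surroundings:** every force reading I took was under 3 N. In the last picture the loop tool was where it started, and the visible parts of the cup and the tin looked undisturbed. The arm was clear of everything when I handed in.
- **Disagreement:** during the sideways pushes the tool drifted up by as much as 13 mm and tilted by about 0.05 rad. I corrected the height each time and left the tilt.

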